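# Lock up a printing block on the proof press

## Task

Push the lock-up bar along the press bed so that the printing block is nipped squarely and snugly between it and the fixed head bar, then leave the bar clamped with its red lever. The bar may or may not be clamped now: the lever's position does not show it, because the unmarked lever clamps at one end of its throw and frees at the other and which end differs from press to press, so try the bar with a light push first and never force it. Leave the loose wood piece and the brass key on the bed where they are.

Things in the scene. Friction and masses are not known exactly. Their poses are not given: they have to be found in the camera images.
- press: Fixed proof press: flat grey bed, top 30 mm above the table. Origin on the table; bed spans local x -125..125, y -170..280 mm. The lock-up bar slides along local y. Steel head bar (240 x 30 mm, 22 mm above the bed) lies across, its block-side face at local y = +100 mm. At y = 180..270 mm stands the impression cylinder between green cheeks, top 134 mm above the table.
- lockbar: Sliding lock-up bar, aluminium, 236 (x) x 30 (y) x 22 (z) mm; origin at the centre of its underside, on the bed; axes as the press's. Slides along press-local y from -105 (starts -105..-55) to +30 mm; at +15 the block is nipped. Free, about 5 N moves it and it stays put; clamped, it gives under 1 mm at 40 N. Lever on its +x half; the bare -x half can be pushed on its upright face y = -15.
- lever (a joint): Red clamp lever's angle about an upright pivot on the bar, rad, stops at -0.7 and +0.7; 0 = along the bar's +x, positive = towards the head bar (+y). Starts at 0.58 to 0.7. Within 0.12 of one stop it clamps the bar, at the other the bar is free; which is which changes each start, unseen. Stays where left near a stop. Needs about 2 N at the knob, up to 10 N into or out of the clamp.
- lever_pivot (a point): Point on the lever's pivot axis, 42 mm above the bed, at bar-local x = +20, y = 0 mm.
- lever_knob (a point): Centre of the upper part of the lever's black upright post, 75 mm from the pivot axis; post diameter 16 mm, from 31 to 73 mm above the bed; this point is 58 mm above the bed. The lever's arm is 14 mm wide and lies 31 to 39 mm above the bed.
- block: Loose printing block, wood with a blue and yellow face, 110 (x) x 70 (y) x 23 (z) mm, 0.25 kg; origin at the centre of its underside, lying on the bed between lock-up bar and head bar, up to 0.2 rad out of square. Pushed by the bar, it slides and squares itself up against the head bar.
- furniture: Loose piece of light wood, 50 x 20 x 16 mm, lying on the bed near its end on the -y side, at local x about +95, y about -150 mm; bystander; origin under its centre.
- key: Loose brass T-shaped quoin key, 73 x 40 x 12 mm, lying on the bed behind the head bar, at local y about 152 mm; bystander; origin under its shank.
There are look-alikes about, which are no part of the job. Of the things that look like the block, the largest one is meant.

How it is judged:
On the way:
1. the bar has been pushed up so that the block is nipped against the head bar (y of lockbar in the frame of press above 0.0125 m and y of block in the frame of press above 0.0625 m and angle between the y axis of block and the y axis of press, either way round below 0.03 rad), for 0.1 s.
At the end, for the whole second after the job is handed in: The block lies flat and still on the bed, square to the bars within 0.03 rad and within 2.5 mm of the head bar; the lock-up bar is within 2.5 mm of nipping it there (press-local y 12.5 to 17.5 mm); the clamp is on (its hidden cam bears on the bed with over 12 N) (all of step 1 and y of lockbar in the frame of press below 0.0175 m and y of block in the frame of press below 0.0675 m and angle between block's own z axis and vertical below 0.05 rad and height (world z) of block below 0.033 m and linear speed of block below 0.01 m/s and contact force between lockbar and anything else above 12 N); the robot touches nothing.
It fails at once if the bar or its lever is forced (pushed with more than 50 N) (contact force between any of the fingers, the arm and lockbar above 50 N).
It fails at once if the wood piece or the brass key is moved by more than 15 mm (distance of any of furniture, key from where it was at the start of the episode above 0.015 m).
It also fails if it takes over 72 s, if anything falls off the work surface, if the arm or the gripper's body presses on something with over 40 N, if the wrist force passes 120 N, or if a joint passes its speed limit or range.

## Robot

A 6-joint arm with a two-finger parallel gripper is mounted at the origin on the work surface. World frame = base frame: x ahead of the robot, y to its left, z up, the work surface at z = 0. Lengths are in m, angles in rad, forces in N, time in s.
With the tool pointing down it reaches from about 0.3 to 0.85 m from the base axis. Payload 4.2 kg.
Tool frame: the origin (TCP) lies on the centre line of the jaws, within the pads' length; the fingertips stand 19 mm ahead of it and the grasp point (between the pads) is the TCP (robot.tip_extent is the distance from the TCP to the fingertips, in m); z points along the fingers, y is the line along which they close (so a half turn about z gives the same grasp; the last joint's range is limited). The gripper opens to 91 mm and grips with 3 to 60 N. Pads are 32 mm wide; open, the fingers measure 118 mm over their backs; the gripper's body (76 mm by 178 mm) begins 60 mm behind the grasp point.
Start: joints at [1.326, 0.32, 1.565, -0, 1.257, -0.02], TCP at [0.128, 0.561, 0.233] pointing down, gripper open.
Joint ranges: [-3.11, 3.11], [-0.84, 2.01], [0.21, 2.61], [-1.34, 4.49], [0.05, 2.63], [-2.56, 2.56]. Speed limits (rad/s): [2.57, 2.57, 3.14, 3.14, 3.14, 3.14].

## Interface

Orientations are given as a unit quaternion [x, y, z, w].
In Python, from bench import robot, viewer, job, silhouettes gives the robot as it stands.
- The arm moves only by the tool play_rows, never from a script. Its argument "increments" is a list of rows, each a list of 5 numbers: the finger opening in cm, from 0 to 9.12, then the shift along the tool's x, y, z in cm, then the turn about the tool's z in rad. A call has exactly 8 rows; each row is the pose to reach, as a shift and turn from the pose commanded when the call began, along the tool's axes at that moment; what a row does not reach only later rows make up. A row lasts 1/10 s, in which the tool goes at most 50 mm and 8.59 degrees, less where a joint would pass 70% of its speed; a pose out of reach is approached as far as the arm can. A call with a gripper value outside its range is refused whole. The fingers move at their own pace and stop on an object; "squeeze" is the grip in N (left out, the last holds). Time passes only in rows, so rows that repeat a pose let the fingers close, or fill a call up. It gives the time, the measured TCP pose, the force, the opening and the grip force at its end, in the units of the state.
- robot.get_state(): the state, without advancing time (a new reading comes with each control period).
- viewer.read_camera(name): name is "scene" or "side" or "wrist"; returns a dict with "color" (420x560x3 uint8, red, green, blue), "fx", "fy", "cx", "cy" (pixels), "extrinsics" (4x4, takes a point from camera to world coordinates). Camera axes: x right, y down, z forward; pixel columns grow to the right and rows downward; lengths in m; the calibration is good to about 2 mm. A picture is of the moment at which its call begins. There is no depth.
- job.sign_off(): hands the job in; it is judged then, once.
Trained networks look in a picture, given as the dict that the camera call returned (one of the last four; its "shot" number tells which), for a name from the list of things; names that differ only in an ending like _2 or _b are one class to them, and where a whole thing is asked for, a point or a joint stands for the part that bears it (a point fixed in the world has none). Each returns a list of dicts, best first, with "conf" (0 to 1); they miss things now and then, are a little off and sometimes report something else, mostly with a low value. They report only what shows in the picture. A call takes as long as a camera call. They do not tell look-alikes from the thing itself.
- silhouettes(picture, thing): "pixels" (420x560 bool, what is visible of it) and "at" ([column, row] in pixels, amid what is visible of it).
The state is a dict: "time": time; "qpos": joint angles; "joint_velocities": joint speeds; "effort": joint torques, N m; "ee_pos": TCP position; "tcp_rot": TCP orientation; "wrist_force": force on the tool from outside, world axes, zero at the start; "moment": the same for the moment, N m; "opening": finger opening in m; "finger_force": force on a finger pad.
Only numpy, scipy, OpenCV 4.12 (cv2) and the standard library are available. Lean on these libraries where they do the work, as an engineer would, in place of code of your own. Each camera call takes 0.05 s, during which the arm holds its last target. There are 200 camera calls.

## Working session

There is one attempt and no reset: what is moved stays moved. The work goes in short steps, Python scripts to look and compute and a tool call to move; the robot and the scene stay as the last step left them, time stands still between calls to the robot, and variables do not carry over. Pictures are saved under pics/ and viewed, at most 10 in all, crops included, and the job is handed in when it is done.

Besides the shell and the picture viewer there is one more tool, called by a JSON object that holds its "fn" and its "kwargs". play_rows: Moves the arm, as the interface text tells. Its arguments: {"type":"object","properties":{"increments":{"type":"array","items":{"type":"array","items":{"type":"number"}}},"squeeze":{"type":"number"}},"required":["increments"]}

```bash
mkdir -p pics; ls; cat > h.py <<'E'
import numpy as np, cv2
from bench import robot, viewer, job, silhouettes
def shot(name,fn=None):
    p=viewer.read_camera(name)
    if fn: cv2.imwrite('pics/'+fn,cv2.cvtColor(p['color'],cv2.COLOR_RGB2BGR))
    return p
def ray(p,uv,z):
    E=np.array(p['extrinsics']);d=E[:3,:3]@np.array([(uv[0]-p['cx'])/p['fx'],(uv[1]-p['cy'])/p['fy'],1])
    o=E[:3,3];return o+d*(z-o[2])/d[2]
def proj(p,X):
    E=np.linalg.inv(np.array(p['extrinsics']));c=E[:3,:3]@np.asarray(X)+E[:3,3]
    return np.array([p['fx']*c[0]/c[2]+p['cx'],p['fy']*c[1]/c[2]+p['cy']])
E
python3 - <<'E'
from h import *
ims=[]
for n in ('scene','side'):
    p=shot(n,n+'1.png'); print(n,np.array(p['extrinsics']).round(3).tolist(),p['fx'])
    for t,z in (('press',.03),('lockbar',.052),('lever_knob',.088),('block',.053),('furniture',.046),('key',.04)):
        for r in silhouettes(p,t)[:3]:
            print(t,round(r['conf'],2),np.round(r['at']),r['pixels'].sum(),ray(p,r['at'],z).round(3))
s=robot.get_state();print(s)
E
```

```text
pics
scene [[0.822, 0.472, -0.319, 0.757], [0.57, -0.681, 0.46, -0.353], [-0.0, -0.559, -0.829, 0.682], [0.0, 0.0, 0.0, 1.0]] 427.0027705720483
press 0.59 [316. 235.] 31976 [ 0.584 -0.008  0.03 ]
lockbar 0.58 [286. 274.] 3697 [ 0.588 -0.108  0.052]
lever_knob 0.84 [308. 268.] 747 [ 0.62  -0.095  0.088]
block 0.72 [138. 231.] 1088 [ 0.335 -0.186  0.053]
block 0.71 [285. 227.] 2514 [ 0.538 -0.037  0.053]
block 0.55 [397. 365.] 1789 [ 0.8   -0.134  0.053]
furniture 0.97 [309. 344.] 497 [ 0.68  -0.18   0.046]
key 0.56 [315. 175.] 267 [0.513 0.099 0.04 ]
key 0.19 [286. 227.] 2502 [ 0.535 -0.029  0.04 ]
side [[0.999, -0.047, 0.02, 0.537], [-0.048, -0.731, 0.681, -0.664], [-0.017, -0.681, -0.732, 0.742], [0.0, 0.0, 0.0, 1.0]] 451.3570324823102
press 0.76 [274. 226.] 20044 [ 0.546 -0.047  0.03 ]
lockbar 0.81 [296. 248.] 2630 [ 0.586 -0.124  0.052]
lever_knob 0.98 [313. 226.] 455 [ 0.62  -0.102  0.088]
block 0.98 [396. 252.] 897 [ 0.775 -0.146  0.053]
block 0.68 [150. 289.] 980 [ 0.316 -0.202  0.053]
block 0.6 [266. 213.] 1666 [ 0.53  -0.031  0.053]
furniture 0.9 [346. 272.] 329 [ 0.675 -0.181  0.046]
key 0.52 [254. 176.] 178 [0.506 0.1   0.04 ]
{'time': 0.7, 'qpos': array([ 1.32599404e+00,  3.19541081e-01,  1.56451023e+00, -2.58720748e-05,
        1.25738744e+00, -2.00034070e-02]), 'joint_velocities': array([ 7.78963028e-04, -1.32494660e-04,  3.96538795e-06,  1.86171884e-03,
       -7.46897187e-04, -6.32938774e-04]), 'effort': array([-1.70550196e-03, -4.12222266e+01, -2.32192236e+01,  7.26510258e-02,
        3.73618235e-02,  1.65668268e-05]), 'ee_pos': array([0.12818404, 0.56053781, 0.23300584]), 'tcp_rot': array([1.12158960e-01, 9.93690275e-01, 7.46507804e-05, 2.23570072e-05]), 'wrist_force': array([ 0.4456908 , -0.65703585, -0.57098287]), 'moment': array([ 0.02162835,  0.03775611, -0.02032775]), 'finger_force': 0.0, 'opening': 0.09140892461634825}
```

```bash
python3 - <<'E'
import cv2
a=cv2.imread('pics/scene1.png');cv2.imwrite('pics/scene1b.png',cv2.resize(a,(800,600),interpolation=cv2.INTER_CUBIC))
E
```

```text
(no output)
```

View pics/scene1b.png

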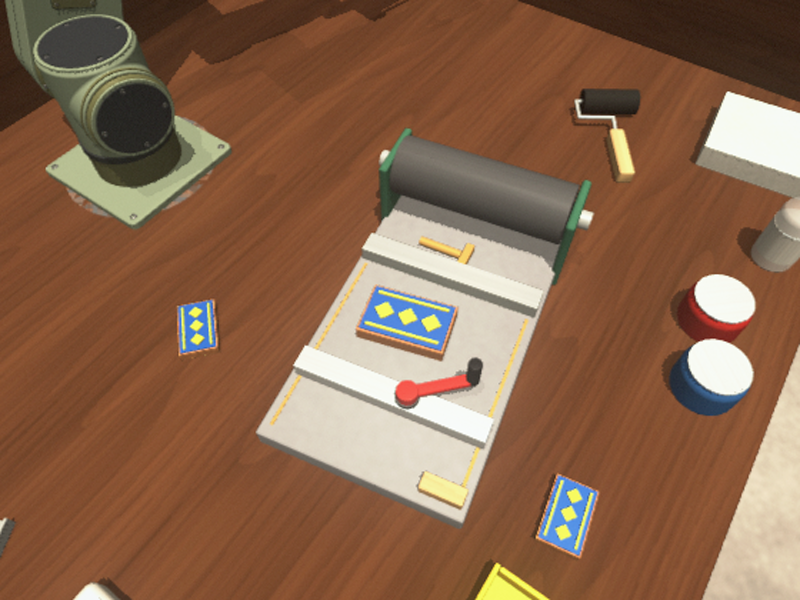

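View pics/side1.png

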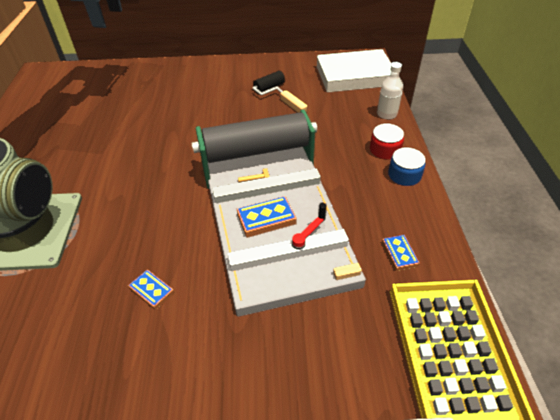

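The press lies ahead of the robot with its head bar on the far (+y) side. The block (scene 800-px at 408,320) is between the bars, and the lever's knob (475,370) points towards the head bar. The two small look-alikes lie off the bed. Next I fit the press pose from the corners.

```bash
cat > fit.py <<'E'
from h import *
from scipy.optimize import least_squares
k=560/800
S={(-125,-170,30):(260*k,433*k),(125,-170,30):(463*k,521*k),(-120,130,52):(370*k,235*k),(120,130,52):(543*k,291*k)}
D={(-125,-170,30):(238,305),(125,-170,30):(360,281),(-120,130,52):(212,184),(120,130,52):(320,171)}
E
python3 - <<'E'
from fit import *
a=shot('scene');b=shot('side')
def W(q,X): c,s=np.cos(q[2]),np.sin(q[2]);return np.array([q[0]+(c*X[0]-s*X[1])/1e3,q[1]+(s*X[0]+c*X[1])/1e3,X[2]/1e3])
def f(q): return np.concatenate([proj(p,W(q,X))-uv for p,M in((a,S),(b,D)) for X,uv in M.items()])
r=least_squares(f,[.55,-.05,-.1],loss='soft_l1');q=r.x;print(q,f(q).round(1).reshape(-1,2).tolist())
def L(P): c,s=np.cos(q[2]),np.sin(q[2]);d=P[:2]-q[:2];return ((c*d[0]+s*d[1])*1e3).round(),((-s*d[0]+c*d[1])*1e3).round()
for p in (a,b):
    for t,z in (('lockbar',.05),('lever_knob',.075),('block',.053),('furniture',.042),('key',.04)):
        for r in silhouettes(p,t)[:3]:
            at=r['at']; print(t,L(ray(p,at,z)))
            if t=='lockbar':
                v,u=np.nonzero(r['pixels']);P=np.array([L(ray(p,(x,y),.052)) for x,y in zip(u,v)]);m=P[:,0]<-20
                print('bar -x half y range',np.percentile(P[m,1],[2,10,50,90,98]))
E
```

```text
[ 0.55831421 -0.04817335  0.19854958] [[-4.1, -0.5], [0.2, 2.1], [0.9, -2.1], [0.9, -0.5], [-2.1, 4.3], [6.9, -1.5], [0.5, 3.3], [-3.1, -2.8]]
lever_knob (np.float64(52.0), np.float64(-55.0))
block (np.float64(-245.0), np.float64(-87.0))
block (np.float64(-17.0), np.float64(18.0))
block (np.float64(215.0), np.float64(-132.0))
furniture (np.float64(88.0), np.float64(-149.0))
key (np.float64(-13.0), np.float64(151.0))
lockbar (np.float64(14.0), np.float64(-85.0))
bar -x half y range [-102.  -98.  -80.  -61.  -57.]
lockbar (np.float64(61.0), np.float64(-35.0))Traceback (most recent call last):
  File "<stdin>", line 13, in <module>
    return _quantile_unchecked(
        a, q, axis, out, overwrite_input, method, keepdims, weights)
    return _ureduce(a,
                    func=_quantile_ureduce_func,
    ...<5 lines>...
                    overwrite_input=overwrite_input,
                    method=method)
    r = func(a, **kwargs)
    result = _quantile(arr,
                       quantiles=q,
    ...<2 lines>...
                       out=out,
                       weights=wgt)
    slices_having_nans = np.isnan(arr[-1, ...])
                                  ~~~^^^^^^^^^
IndexError: index -1 is out of bounds for axis 0 with size 0
```

{"fn": "play_rows", "kwargs": {"increments": [[0,-3.3,-3.6,-0.4,-0.053],[0,-6.6,-7.2,-0.8,-0.106],[0,-9.9,-10.8,-1.2,-0.16],[0,-13.2,-14.4,-1.6,-0.21],[0,-16.5,-18.0,-2.0,-0.265],[0,-19.8,-21.6,-2.4,-0.32],[0,-23.1,-25.2,-2.8,-0.37],[0,-26.4,-28.8,-3.2,-0.425]], "squeeze": 15}}

```text
time: 1.9
ee_pos: [0.3219, 0.2192, 0.2654]
tcp_rot: [-0.101, 0.995, 0.0, 0.001]
wrist_force: [0.1, 0.6, -0.1]
opening: 0.0298
finger_force: 0.0
```

```bash
cat >> h.py <<'E'
from scipy.spatial.transform import Rotation as Ro
def to(target,yaw=None):
    """tool-axis shift (cm) and turn to bring TCP to target with tool y at world angle yaw"""
    s=robot.get_state();R=Ro.from_quat(s['tcp_rot']).as_matrix()
    cur=np.arctan2(R[1,1],R[0,1]);t=0 if yaw is None else -((yaw-cur+np.pi)%(2*np.pi)-np.pi)
    print('t',round(s['time'],2),'tcp',s['ee_pos'].round(4),'yaw_y',round(cur,4),'F',s['wrist_force'].round(1),'op',round(s['opening'],4),'gf',s['finger_force'])
    print('shift cm',(R.T@(np.asarray(target)-s['ee_pos'])*100).round(2),'turn',round(t,3),'q',s['qpos'].round(2))
E
python3 -c "
from h import *
to([.53,-.15,.30],np.pi/2+.198)"
```

```text
t 1.9 tcp [0.3219 0.2192 0.2654] yaw_y 1.7737 F [ 0.1  0.6 -0.1] op 0.0298 gf 0.0
shift cm [-12.95 -40.36  -3.46] turn 0.005 q [ 0.57 -0.    1.88  0.    1.26 -1.21]
```

{"fn": "play_rows", "kwargs": {"increments": [[0,-1.5,-4.6,-0.4,0],[0,-3.0,-9.2,-0.8,0],[0,-4.5,-13.8,-1.2,0],[0,-6.0,-18.4,-1.6,0],[0,-7.5,-23.0,-2.0,0],[0,-9.0,-27.6,-2.4,0],[0,-10.5,-32.2,-2.8,0],[0,-12.0,-36.8,-3.2,0.005]]}}

```text
time: 2.7
ee_pos: [0.5127, -0.1179, 0.2972]
tcp_rot: [-0.097, 0.995, 0.0, 0.0]
wrist_force: [1.3, 0.9, 1.5]
opening: 0.0004
finger_force: 0.0
```

```bash
python3 -c "
from h import *
to([.53,-.15,.30],np.pi/2+.198)
p=shot('wrist','w1.png');print(np.array(p['extrinsics']).round(3).tolist())
p=shot('scene');cv2.imwrite('pics/s2.png',cv2.cvtColor(p['color'],cv2.COLOR_RGB2BGR))
"
```

```text
t 2.7 tcp [ 0.5127 -0.1179  0.2972] yaw_y 1.7652 F [1.3 0.9 1.5] op 0.0004 gf 0.0
shift cm [-1.07 -3.48 -0.28] turn -0.004 q [-0.25  0.21  1.56  0.    1.38 -2.01]
[[-0.192, 0.947, 0.258, 0.441], [0.981, 0.185, 0.05, -0.133], [-0.0, 0.262, -0.965, 0.448], [0.0, 0.0, 0.0, 1.0]]
```

View pics/w1.png

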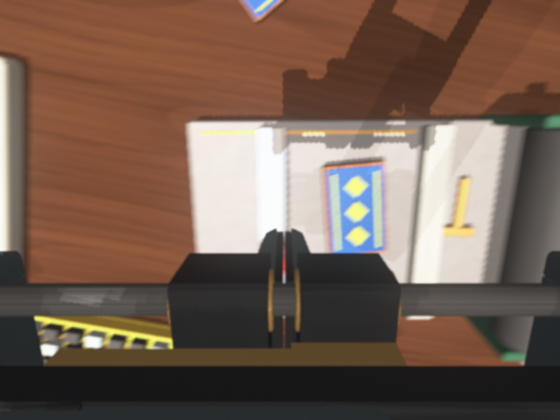

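```bash
python3 - <<'E'
from h import *
import numpy as np
p=shot('wrist');g=cv2.cvtColor(p['color'],cv2.COLOR_RGB2GRAY).astype(float)
# row edge of bed top
pts=[]
for c in range(205,410,5):
    col=cv2.GaussianBlur(g,(1,5),0)[105:135,c];d=np.diff(col);i=np.argmax(d);pts.append(ray(p,(c,105+i+.5),.03))
P=np.array(pts);yy=np.polyfit(P[:,1],P[:,0],1);print('long edge dx/dy',yy, 'yaw',-np.arctan(yy[0]))
for nm,lo,hi,rows,z,sg in (('bedend',175,215,range(130,245,5),.03,1),):
    Q=[]
    for r in rows:
        row=cv2.GaussianBlur(g,(5,1),0)[r,lo:hi];d=np.diff(row)*sg;Q.append(ray(p,(lo+np.argmax(d)+.5,r),z))
    Q=np.array(Q);q=np.polyfit(Q[:,0],Q[:,1],1);print(nm,q,np.arctan(q[0]),Q[:,:2].mean(0))
for r in (160,190,220): print(r,[int(v) for v in g[r,240:300:2]]);print(r,[int(v) for v in g[r,400:460:2]])
print(ray(p,(190,123),.03))
E
```

```text
long edge dx/dy [-0.18576867  0.4246098 ] yaw 0.18367489731307246
bedend [ 0.19959241 -0.32988031] 0.1970036172654071 [ 0.54546374 -0.22100989]
160 [236, 235, 235, 235, 234, 234, 234, 234, 236, 236, 235, 234, 240, 251, 252, 252, 252, 252, 252, 252, 252, 252, 252, 252, 252, 245, 159, 159, 226, 232]
160 [224, 224, 224, 225, 226, 227, 227, 228, 227, 226, 226, 225, 197, 118, 107, 115, 216, 248, 249, 247, 243, 236, 236, 236, 237, 235, 236, 235, 234, 222]
190 [234, 234, 234, 235, 235, 235, 235, 235, 236, 236, 236, 235, 234, 250, 252, 252, 252, 252, 252, 252, 252, 252, 252, 252, 252, 245, 162, 171, 215, 220]
190 [211, 210, 210, 211, 210, 209, 210, 217, 217, 211, 205, 148, 108, 107, 150, 232, 242, 241, 239, 235, 236, 237, 237, 236, 237, 238, 240, 235, 222, 221]
220 [232, 232, 232, 232, 232, 232, 234, 235, 235, 235, 235, 234, 232, 242, 251, 251, 251, 251, 251, 251, 251, 251, 251, 251, 251, 245, 164, 170, 217, 219]
220 [210, 210, 210, 210, 210, 210, 209, 210, 210, 187, 121, 107, 116, 204, 239, 241, 243, 244, 245, 245, 245, 245, 246, 247, 247, 240, 200, 198, 200, 169]
[ 0.47409024 -0.23964689  0.03      ]
```

```bash
cat >> h.py <<'E'
O=np.array([.5647,-.0491]);YAW=.19
A=np.array([[np.cos(YAW),-np.sin(YAW)],[np.sin(YAW),np.cos(YAW)]])
def L(P): return (A.T@(np.asarray(P)[:2]-O)*1e3).round(1)
def Wd(x,y): return A@np.array([x,y])/1e3+O
E
python3 - <<'E'
from h import *
p=shot('wrist')
for n,uv,z in (('barneg',(265.5,190),.052),('barpos',(290.5,190),.052),('head',(429.5,190),.052),('head2',(425.5,220),.052),('head3',(432,160),.052),('bedend',(194,190),.03)):print(n,L(ray(p,uv,z)))
print('block',[L(ray(p,r['at'],.053)) for r in silhouettes(p,'block')])
w=Wd(-60,-130);print(w);to([*w,.15],np.pi/2+YAW)
E
```

```text
barneg [-52.5 -79.6]
barpos [-52.5 -51. ]
head [-52.4 108.1]
head2 [-16.6 107.3]
head3 [-86.7 107.2]
bedend [ -47.8 -167.1]
block [array([-37.2,  28.4]), array([-239.4,  -79.8]), array([-19.7, 153.6])]
[ 0.5303314  -0.18809208]
t 2.95 tcp [ 0.5116 -0.1155  0.2966] yaw_y 1.7655 F [-0.1 -0.2  0. ] op 0.0004 gf 0.0
shift cm [-0.44 -7.5  14.65] turn 0.005 q [-0.24  0.21  1.56  0.    1.37 -2.01]
```

{"fn": "play_rows", "kwargs": {"increments": [[0,-0.4,-3.3,3.0,0],[0,-0.4,-6.5,7.0,0.005],[0,-0.4,-6.5,11.5,0.005],[0,-0.4,-6.5,16.0,0.005],[0,-0.4,-6.5,19.5,0.005],[0,-0.4,-6.5,22.0,0.005],[0,-0.4,-6.5,23.5,0.005],[0,-0.4,-6.5,24.0,0.005]]}}

```text
time: 3.75
ee_pos: [0.5272, -0.1767, 0.0556]
tcp_rot: [-0.096, 0.995, 0.001, -0.002]
wrist_force: [0.2, 0.5, -0.1]
opening: 0.0003
finger_force: 0.0
```

```bash
cat >> h.py <<'E'
O=O+A@np.array([0,.005])
E
python3 - <<'E'
from h import *
w=Wd(-60,-100);to([*w,.056],np.pi/2+YAW);print(L(robot.get_state()['ee_pos']))
E
```

```text
t 3.75 tcp [ 0.5272 -0.1767  0.0556] yaw_y 1.763 F [ 0.2  0.5 -0.1] op 0.0003 gf 0.0
shift cm [-0.1   2.32 -0.04] turn 0.002 q [-0.34  0.46  1.84  0.    0.84 -2.11]
[ -61.  -123.2]
```

{"fn": "play_rows", "kwargs": {"increments": [[0,0,0.6,0,0],[0,0,1.1,0,0],[0,0,1.4,0,0],[0,0,1.5,0,0],[0,0,1.6,0,0],[0,0,1.7,0,0],[0,0,1.8,0,0],[0,0,1.85,0,0]]}}

```text
time: 4.55
ee_pos: [0.5251, -0.1607, 0.0569]
tcp_rot: [-0.095, 0.995, 0.0, -0.0]
wrist_force: [-0.7, 0.6, -0.9]
opening: 0.0006
finger_force: 0.0
```

{"fn": "play_rows", "kwargs": {"increments": [[0,0,0.05,0,0],[0,0,0.1,0,0],[0,0,0.15,0,0],[0,0,0.2,0,0],[0,0,0.25,0,0],[0,0,0.3,0,0],[0,0,0.35,0,0],[0,0,0.4,0,0]]}}

```text
time: 5.35
ee_pos: [0.5244, -0.1567, 0.0569]
tcp_rot: [-0.095, 0.995, 0.0, 0.0]
wrist_force: [0.3, 0.1, -0.1]
opening: 0.0005
finger_force: 0.0
```

{"fn": "play_rows", "kwargs": {"increments": [[0,0,0.05,0,0],[0,0,0.1,0,0],[0,0,0.15,0,0],[0,0,0.2,0,0],[0,0,0.25,0,0],[0,0,0.3,0,0],[0,0,0.35,0,0],[0,0,0.4,0,0]]}}

```text
time: 6.15
ee_pos: [0.5236, -0.1528, 0.0569]
tcp_rot: [-0.095, 0.995, 0.0, 0.0]
wrist_force: [-0.9, -0.2, 0.4]
opening: 0.0003
finger_force: 0.0
```

{"fn": "play_rows", "kwargs": {"increments": [[0,0,0.03,0,0],[0,0,0.06,0,0],[0,0,0.09,0,0],[0,0,0.12,0,0],[0,0,0.15,0,0],[0,0,0.18,0,0],[0,0,0.2,0,0],[0,0,0.2,0,0]]}}

```text
time: 6.95
ee_pos: [0.5235, -0.1516, 0.057]
tcp_rot: [-0.095, 0.995, -0.001, 0.0]
wrist_force: [-0.6, -5.8, -1.3]
opening: 0.0004
finger_force: 2.4
```

{"fn": "play_rows", "kwargs": {"increments": [[0,0,0.03,0,0],[0,0,0.06,0,0],[0,0,0.09,0,0],[0,0,0.12,0,0],[0,0,0.15,0,0],[0,0,0.15,0,0],[0,0,0.15,0,0],[0,0,0.15,0,0]]}}

```text
time: 7.75
ee_pos: [0.5231, -0.15, 0.057]
tcp_rot: [-0.095, 0.995, -0.001, 0.0]
wrist_force: [-0.4, -4.4, -0.4]
opening: -0.0001
finger_force: 2.4
```

{"fn": "play_rows", "kwargs": {"increments": [[0,0,0.3,0,0],[0,0,0.8,0,0],[0,0,1.4,0,0],[0,0,2.0,0,0],[0,0,2.6,0,0],[0,0,3.2,0,0],[0,0,3.7,0,0],[0,0,4.0,0,0]]}}

```text
time: 8.55
ee_pos: [0.5152, -0.1104, 0.0569]
tcp_rot: [-0.095, 0.995, -0.0, -0.0]
wrist_force: [0.1, -5.4, -1.2]
opening: 0.0009
finger_force: 2.6
```

```bash
python3 - <<'E'
from h import *
print(L(robot.get_state()['ee_pos']));to([*Wd(-60,-14),.057],np.pi/2+YAW)
p=shot('scene','s3.png')
r=[x for x in silhouettes(p,'block')];print([(x['conf'],L(ray(p,x['at'],.053))) for x in r])
r=[x for x in silhouettes(p,'lever_knob')];print([(x['conf'],L(ray(p,x['at'],.075))) for x in r])
E
```

```text
[-60.2 -55.8]
t 8.55 tcp [ 0.5152 -0.1104  0.0569] yaw_y 1.7617 F [ 0.1 -5.4 -1.2] op 0.0009 gf 2.577645293204114
shift cm [-0.03  4.18 -0.01] turn 0.001 q [-0.23  0.42  1.91 -0.    0.81 -1.99]
[(0.85, array([ 211.8, -130.3])), (0.69, array([-11.6,  19.1])), (0.21, array([36.8,  2.3]))]
[(0.59, array([46.5, -8.2]))]
```

{"fn": "play_rows", "kwargs": {"increments": [[0,0,0.4,0,0],[0,0,0.9,0,0],[0,0,1.4,0,0],[0,0,1.9,0,0],[0,0,2.4,0,0],[0,0,2.8,0,0],[0,0,3.1,0,0],[0,0,3.3,0,0]]}}

```text
time: 9.5
ee_pos: [0.5088, -0.0783, 0.0569]
tcp_rot: [-0.095, 0.995, -0.001, -0.0]
wrist_force: [-0.7, -7.4, -0.9]
opening: 0.0005
finger_force: 3.1
```

{"fn": "play_rows", "kwargs": {"increments": [[0,0,0.05,0,0],[0,0,0.1,0,0],[0,0,0.15,0,0],[0,0,0.2,0,0],[0,0,0.25,0,0],[0,0,0.3,0,0],[0,0,0.35,0,0],[0,0,0.4,0,0]]}}

```text
time: 10.3
ee_pos: [0.508, -0.0746, 0.0569]
tcp_rot: [-0.095, 0.995, -0.001, -0.001]
wrist_force: [-0.7, -6.0, 0.1]
opening: 0.0005
finger_force: 3.1
```

{"fn": "play_rows", "kwargs": {"increments": [[0,0,0.08,0,0],[0,0,0.16,0,0],[0,0,0.24,0,0],[0,0,0.32,0,0],[0,0,0.4,0,0],[0,0,0.45,0,0],[0,0,0.5,0,0],[0,0,0.5,0,0]]}}

```text
time: 11.1
ee_pos: [0.507, -0.0696, 0.0569]
tcp_rot: [-0.095, 0.995, -0.0, -0.001]
wrist_force: [-1.5, -6.4, 0.3]
opening: 0.0004
finger_force: 3.0
```

{"fn": "play_rows", "kwargs": {"increments": [[0,0,0.05,0,0],[0,0,0.1,0,0],[0,0,0.15,0,0],[0,0,0.2,0,0],[0,0,0.25,0,0],[0,0,0.25,0,0],[0,0,0.25,0,0],[0,0,0.25,0,0]]}}

```text
time: 11.9
ee_pos: [0.5065, -0.0671, 0.0569]
tcp_rot: [-0.095, 0.995, -0.0, -0.001]
wrist_force: [-1.4, -6.3, 0.1]
opening: 0.0004
finger_force: 3.0
```

{"fn": "play_rows", "kwargs": {"increments": [[0,0,0.05,0,0],[0,0,0.1,0,0],[0,0,0.15,0,0],[0,0,0.2,0,0],[0,0,0.25,0,0],[0,0,0.3,0,0],[0,0,0.3,0,0],[0,0,0.3,0,0]]}}

```text
time: 12.7
ee_pos: [0.5063, -0.0662, 0.0569]
tcp_rot: [-0.096, 0.995, -0.002, -0.0]
wrist_force: [-1.3, -14.5, -1.4]
opening: 0.0007
finger_force: 6.9
```

```bash
python3 - <<'E'
from h import *
print(L(robot.get_state()['ee_pos']))
p=shot('wrist');cv2.imwrite('pics/w2.png',cv2.cvtColor(p['color'],cv2.COLOR_RGB2BGR))
p=shot('side');c=cv2.resize(p['color'][140:320,180:400],(800,655)[:2],interpolation=cv2.INTER_CUBIC)[:600];cv2.imwrite('pics/d2.png',cv2.cvtColor(c,cv2.COLOR_RGB2BGR))
E
```

```text
[-60.6 -10.8]
```

View pics/d2.png

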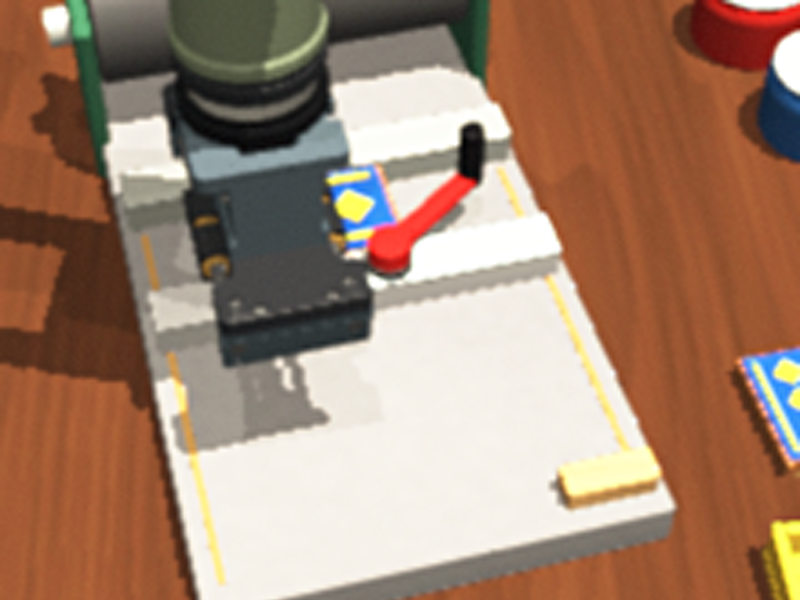

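The force has risen from 6 N to 14.5 N, and the side crop shows the block (370,200) closed up between the bar and the head bar. I press a little harder to confirm.

{"fn": "play_rows", "kwargs": {"increments": [[0,0,0.03,0,0],[0,0,0.06,0,0],[0,0,0.09,0,0],[0,0,0.12,0,0],[0,0,0.15,0,0],[0,0,0.15,0,0],[0,0,0.15,0,0],[0,0,0.15,0,0]]}}

```text
time: 13.6
ee_pos: [0.5063, -0.0661, 0.057]
tcp_rot: [-0.097, 0.995, -0.004, -0.0]
wrist_force: [-1.5, -19.8, -2.1]
opening: 0.0006
finger_force: 9.5
```

```bash
python3 - <<'E'
from h import *
print(L(robot.get_state()['ee_pos']));to([0,0,0])
E
```

```text
[-60.5 -10.7]
t 13.6 tcp [ 0.5063 -0.0661  0.057 ] yaw_y 1.7647 F [ -1.5 -19.8  -2.1] op 0.0006 gf 9.512338789645582
shift cm [48.4  16.28  5.63] turn 0 q [-0.15  0.4   1.95 -0.01  0.79 -1.91]
```

{"fn": "play_rows", "kwargs": {"increments": [[0,0,-0.7,0,0],[0,0,-2.0,0,0],[0,0,-2.5,-3.0,0],[0,0,-2.5,-7.0,0.14],[5,0,-2.5,-10.0,0.28],[5,0,-2.5,-11.0,0.42],[5,0,-2.5,-12.0,0.56],[5,0,-2.5,-12.0,0.7]]}}

```text
time: 14.4
ee_pos: [0.5119, -0.0865, 0.1787]
tcp_rot: [0.255, 0.967, 0.001, 0.002]
wrist_force: [-0.6, 0.9, -0.6]
opening: 0.0298
finger_force: 0.0
```

```bash
cat >> h.py <<'E'
O=O+A@np.array([0,.0028])
def tri(ps,uvs):
    rows=[]
    for p,uv in zip(ps,uvs):
        K=np.array([[p['fx'],0,p['cx']],[0,p['fy'],p['cy']],[0,0,1]]);M=K@np.linalg.inv(np.array(p['extrinsics']))[:3];rows+= [uv[0]*M[2]-M[0],uv[1]*M[2]-M[1]]
    X=np.linalg.svd(np.array(rows))[2][-1];return X[:3]/X[3]
E
python3 - <<'E'
from h import *
a=shot('scene');b=shot('side');to([0,0,0])
f=[]
for n,p in (('a',a),('b',b)):
    hsv=cv2.cvtColor(p['color'],cv2.COLOR_RGB2HSV)
    r=silhouettes(p,'lever_knob');best=r[0];v,u=np.nonzero(best['pixels']);print(n,best['conf'],u.min(),u.max(),v.min(),v.max(),len(u))
    img=p['color'].copy()
    v0,u0=int(v.mean()),int(u.mean());crop=cv2.resize(img[v0-45:v0+45,u0-60:u0+60],(480,360),interpolation=cv2.INTER_CUBIC);f.append(crop)
    dark=best['pixels']&(p['color'].max(2)<70);vv,uu=np.nonzero(dark);print('dark',len(uu),uu.mean() if len(uu) else 0,vv.min(),vv.max(),'crop0',u0-60,v0-45)
cv2.imwrite('pics/k.png',cv2.cvtColor(np.vstack(f)[:, :],cv2.COLOR_RGB2BGR)) 
im=cv2.imread('pics/k.png');cv2.imwrite('pics/k2.png',cv2.resize(np.hstack([im[:360],im[360:]]),(800,300)))
E
```

```text
t 14.5 tcp [ 0.5111 -0.0863  0.1774] yaw_y 1.0609 F [ 0.6  0.  -0.2] op 0.0377 gf 0.0
shift cm [ 48.83 -17.44  17.7 ] turn 0 q [-0.19  0.27  1.78  0.    1.09 -1.25]
a 0.55 298 354 208 239 616
dark 52 349.0769230769231 214 225 crop0 264 180
b 0.91 282 313 173 213 321
dark 87 309.0919540229885 174 189 crop0 239 149
```

View pics/k2.png

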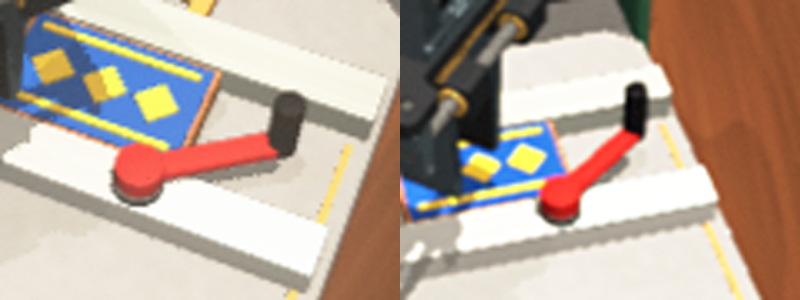

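```bash
python3 - <<'E'
from h import *
a=shot('scene');b=shot('side')
for n,u,v in (('post',(351.3,210),(309.8,175.4)),('hub',(305.4,226.5),(287,206))):
    X=tri((a,b),(u,v));print(n,X.round(4),L(X))
    if n=='post':
        print([L(ray(p,w,.103)) for p,w in ((a,u),(b,v))])
    else: print([L(ray(p,w,.074)) for p,w in ((a,u),(b,v))])
import math
for th in (.6,.7): print(20+75*math.cos(th),15+75*math.sin(th))
E
```

```text
post [0.6251 0.0278 0.1005] [73.8 56.3]
[array([73.9, 55. ]), array([73.1, 53.4])]
hub [ 0.5729 -0.0267  0.0702] [12.2 12.6]
[array([11.7, 12.5]), array([12.1,  7. ])]
81.90017111822587 57.34818550462765
77.36316404633664 63.31632654282683
```

```bash
cat >> h.py <<'E'
O=O+A@np.array([-.0075,0])
E
python3 - <<'E'
from h import *
to([*Wd(81,57),.095],YAW+.62)
E
```

```text
t 14.7 tcp [ 0.5107 -0.0864  0.1766] yaw_y 1.0629 F [ 0.  -0.9  0.3] op 0.05 gf 0.0
shift cm [-4.37 15.57  8.16] turn 0.253 q [-0.19  0.28  1.78  0.    1.09 -1.25]
```

{"fn": "play_rows", "kwargs": {"increments": [[5.5,-1.1,3.9,0,0.06],[5.5,-2.2,7.8,0,0.12],[5.5,-3.3,11.7,0,0.19],[5.5,-4.4,15.6,0,0.25],[5.5,-4.4,15.6,0,0.25],[5.5,-4.4,15.6,0,0.25],[5.5,-4.4,15.6,2.0,0.25],[5.5,-4.4,15.6,4.0,0.25]]}}

```text
time: 15.5
ee_pos: [0.6247, 0.0271, 0.137]
tcp_rot: [0.371, 0.929, 0.0, 0.0]
wrist_force: [0.5, -0.3, -0.6]
opening: 0.055
finger_force: 0.0
```

```bash
python3 - <<'E'
from h import *
to([*Wd(81,57),.095],YAW+.62)
b=shot('side');c=b['color'][110:230,240:400];cv2.imwrite('pics/g.png',cv2.cvtColor(cv2.resize(c,(640,480),interpolation=cv2.INTER_CUBIC),cv2.COLOR_RGB2BGR))
E
```

```text
t 15.5 tcp [0.6247 0.0271 0.137 ] yaw_y 0.8112 F [ 0.5 -0.3 -0.6] op 0.055 gf 0.0
shift cm [0.1  0.09 4.2 ] turn 0.001 q [ 0.03  0.47  1.58 -0.    1.09 -0.79]
```

View pics/g.png

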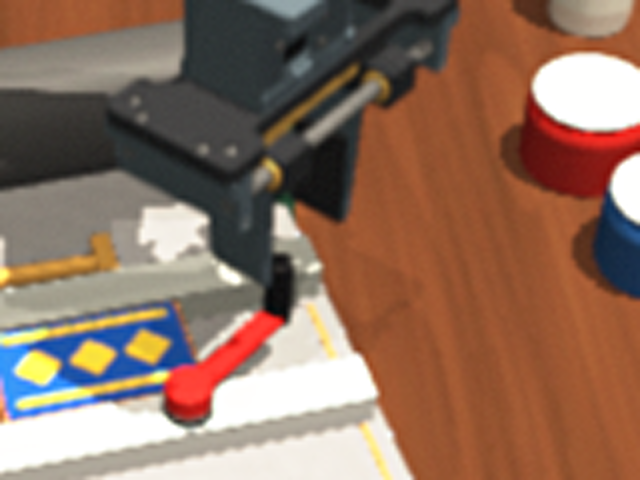

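The open fingers straddle the black post (280,285), and the block is nipped square. I go down and grip.

{"fn": "play_rows", "kwargs": {"increments": [[5.5,0.1,0.1,1.5,0],[5.5,0.1,0.1,3.0,0],[5.5,0.1,0.1,4.0,0],[5.5,0.1,0.1,4.2,0],[3.5,0.1,0.1,4.2,0],[2.5,0.1,0.1,4.2,0],[1.4,0.1,0.1,4.2,0],[1.0,0.1,0.1,4.2,0]], "squeeze": 15}}

```text
time: 16.35
ee_pos: [0.6257, 0.0296, 0.0956]
tcp_rot: [0.371, 0.929, 0.0, 0.0]
wrist_force: [0.6, 0.1, 0.4]
opening: 0.0258
finger_force: 0.0
```

{"fn": "play_rows", "kwargs": {"increments": [[1.0,0,0,0,0],[1.0,0,0,0,0],[1.0,0,0,0,0],[1.0,0,0,0,0],[1.0,0,0,0,0],[1.0,0,0,0,0],[1.0,0,0,0,0],[1.0,0,0,0,0]]}}

```text
time: 17.15
ee_pos: [0.6243, 0.0285, 0.0951]
tcp_rot: [0.371, 0.929, -0.001, -0.001]
wrist_force: [-3.6, -3.6, 2.6]
opening: 0.0153
finger_force: 15.0
```

```bash
python3 - <<'E'
from h import *
to([*Wd(81,57),.095],YAW+.62);print(L(robot.get_state()['ee_pos']))
E
```

```text
t 17.15 tcp [0.6243 0.0285 0.0951] yaw_y 0.8116 F [-3.6 -3.6  2.6] op 0.0153 gf 14.9989914894104
shift cm [-0.03  0.02  0.01] turn 0.002 q [ 0.03  0.51  1.63 -0.    1.   -0.78]
[80.7 57.1]
```

```bash
cat >> h.py <<'E'
def arc(th0,ths,piv=None,bias=1.0,ratio=.7):
    s=robot.get_state();R=Ro.from_quat(s['tcp_rot']).as_matrix();P=s['ee_pos']
    if piv is None: piv=L(P)-75*np.array([np.cos(th0),np.sin(th0)])
    print('piv',piv)
    for th in ths:
        w=Wd(piv[0]+75*np.cos(th),piv[1]+75*np.sin(th)+bias);d=R.T@np.array([w[0]-P[0],w[1]-P[1],0])*100
        print(round(th,2),d.round(2)[:2],round(ratio*(th0-th),2))
E
python3 -c "
from h import *
arc(.62,[.58,.5,.42,.34,.26,.18,.1,.02])"
```

```text
piv [19.65911575 13.52236296]
0.58 [-0.22  0.05] 0.03
0.5 [-0.82  0.  ] 0.08
0.42 [-1.41 -0.09] 0.14
0.34 [-1.99 -0.24] 0.2
0.26 [-2.56 -0.43] 0.25
0.18 [-3.11 -0.66] 0.31
0.1 [-3.65 -0.94] 0.36
0.02 [-4.15 -1.26] 0.42
```

{"fn": "play_rows", "kwargs": {"increments": [[1.0,-0.2,0.05,0,0.03],[1.0,-0.8,0,0,0.08],[1.0,-1.4,-0.1,0,0.14],[1.0,-2.0,-0.25,0,0.2],[1.0,-2.55,-0.45,0,0.25],[1.0,-3.1,-0.65,0,0.31],[1.0,-3.65,-0.95,0,0.36],[1.0,-4.15,-1.25,0,0.42]]}}

```text
time: 17.95
ee_pos: [0.6462, -0.0069, 0.0951]
tcp_rot: [0.558, 0.83, 0.001, -0.001]
wrist_force: [-1.7, 2.9, 2.4]
opening: 0.0156
finger_force: 15.0
```

```bash
python3 -c "
from h import *
to([*Wd(19.7+75,14.5),.095]);l=L(robot.get_state()['ee_pos']);print(l,np.linalg.norm(l-[19.7,13.5]))
arc(.02,[-.04,-.12,-.2,-.28,-.35,-.42,-.49,-.54],[19.7,13.5])"
```

```text
t 17.95 tcp [ 0.6462 -0.0069  0.0951] yaw_y 0.3876 F [-1.7  2.9  2.4] op 0.0156 gf 14.998749643564224
shift cm [-0.35 -0.15  0.01] turn 0 q [-0.03  0.54  1.58  0.    1.03 -0.42]
[95.5 18.2] 75.94557261618348
piv [19.7, 13.5]
-0.04 [-0.64 -0.22] 0.04
-0.12 [-1.22 -0.38] 0.1
-0.2 [-1.78 -0.59] 0.15
-0.28 [-2.33 -0.85] 0.21
-0.35 [-2.78 -1.11] 0.26
-0.42 [-3.22 -1.39] 0.31
-0.49 [-3.64 -1.71] 0.36
-0.54 [-3.92 -1.96] 0.39
```

{"fn": "play_rows", "kwargs": {"increments": [[1.0,-0.4,-0.1,0,0.04],[1.0,-1.0,-0.25,0,0.1],[1.0,-1.55,-0.45,0,0.15],[1.0,-2.1,-0.7,0,0.21],[1.0,-2.55,-0.95,0,0.26],[1.0,-3.0,-1.25,0,0.31],[1.0,-3.4,-1.55,0,0.36],[1.0,-3.7,-1.8,0,0.39]]}}

```text
time: 18.75
ee_pos: [0.6464, -0.0473, 0.0951]
tcp_rot: [0.708, 0.706, 0.003, 0.001]
wrist_force: [5.0, 5.4, -2.6]
opening: 0.0155
finger_force: 15.0
```

```bash
python3 -c "
from h import *
to([*Wd(19.7+75,14.5),.095]);l=L(robot.get_state()['ee_pos']);print(l,np.linalg.norm(l-[19.7,13.5]),np.arctan2(l[1]-13.5,l[0]-19.7))
arc(-.54,[-.54,-.58,-.62,-.66,-.7,-.73],[19.7,13.5])
p=shot('side');print([(r['conf'],L(ray(p,r['at'],.05))) for r in silhouettes(p,'lockbar')])"
```

```text
t 18.75 tcp [ 0.6464 -0.0473  0.0951] yaw_y -0.0019 F [ 5.   5.4 -2.6] op 0.0155 gf 14.997425079345703
shift cm [ 3.66 -0.04  0.02] turn 0 q [-0.09  0.54  1.58  0.    1.02 -0.09]
[ 88.1 -21.5] 76.83462761021231 -0.47296049458764533
piv [19.7, 13.5]
-0.54 [-0.33 -0.35] 0.0
-0.58 [-0.61 -0.46] 0.03
-0.62 [-0.88 -0.58] 0.06
-0.66 [-1.15 -0.71] 0.08
-0.7 [-1.42 -0.85] 0.11
-0.73 [-1.61 -0.96] 0.13
[(0.96, array([-6.2,  2. ])), (0.63, array([57.2,  8.8])), (0.24, array([-26.6,  63.6]))]
```

{"fn": "play_rows", "kwargs": {"increments": [[1.0,-0.1,-0.2,0,0.01],[1.0,-0.25,-0.32,0,0.02],[1.0,-0.4,-0.42,0,0.03],[1.0,-0.55,-0.52,0,0.04],[1.0,-0.7,-0.6,0,0.05],[1.0,-0.8,-0.68,0,0.06],[1.0,-0.9,-0.75,0,0.07],[1.0,-1.0,-0.8,0,0.08]], "squeeze": 18}}

```text
time: 19.65
ee_pos: [0.6423, -0.0589, 0.0952]
tcp_rot: [0.735, 0.678, 0.005, 0.005]
wrist_force: [12.5, 1.3, -8.1]
opening: 0.0158
finger_force: 18.0
```

```bash
python3 -c "
from h import *
to([*Wd(19.7+75,14.5),.095]);s=robot.get_state();l=L(s['ee_pos']);print(l,np.linalg.norm(l-[19.7,13.5]),np.arctan2(l[1]-13.5,l[0]-19.7),'Fpress',A.T@s['wrist_force'][:2])
arc(-.66,[-.66,-.7,-.73],[19.7,13.5])
"
```

```text
t 19.65 tcp [ 0.6423 -0.0589  0.0952] yaw_y -0.0803 F [12.5  1.3 -8.1] op 0.0158 gf 17.994183003902435
shift cm [ 4.83 -0.    0.03] turn 0 q [-0.11  0.53  1.59  0.    1.01 -0.03]
[ 81.8 -32.1] 77.04394849694556 -0.6333768441304236 Fpress [12.55782418 -1.1250151 ]
piv [19.7, 13.5]
-0.66 [-0.02 -0.29] 0.0
-0.7 [-0.29 -0.41] 0.03
-0.73 [-0.5  -0.51] 0.05
```

{"fn": "play_rows", "kwargs": {"increments": [[1.0,-0.05,-0.06,0,0],[1.0,-0.1,-0.12,0,0.01],[1.0,-0.15,-0.18,0,0.01],[1.0,-0.2,-0.24,0,0.02],[1.0,-0.25,-0.3,0,0.02],[1.0,-0.3,-0.36,0,0.03],[1.0,-0.35,-0.42,0,0.03],[1.0,-0.4,-0.45,0,0.03]]}}

```text
time: 20.45
ee_pos: [0.6399, -0.0636, 0.0953]
tcp_rot: [0.745, 0.667, 0.006, 0.007]
wrist_force: [17.9, -3.5, -11.8]
opening: 0.0154
finger_force: 18.0
```

```bash
python3 -c "
from h import *
to([*Wd(19.7+75,14.5),.095]);s=robot.get_state();l=L(s['ee_pos']);print(l,np.linalg.norm(l-[19.7,13.5]),np.arctan2(l[1]-13.5,l[0]-19.7),'Fpress',A.T@s['wrist_force'][:2])
arc(-.66,[-.66,-.7,-.73],[19.7,13.5])
b=shot('side');c=b['color'][110:230,220:380];cv2.imwrite('pics/g2.png',cv2.cvtColor(cv2.resize(c,(640,480),interpolation=cv2.INTER_CUBIC),cv2.COLOR_RGB2BGR))
"
```

```text
t 20.45 tcp [ 0.6399 -0.0636  0.0953] yaw_y -0.1095 F [ 17.9  -3.5 -11.8] op 0.0154 gf 17.997024804353714
shift cm [5.33 0.04 0.03] turn 0 q [-0.12  0.52  1.6   0.    1.   -0.01]
[ 78.6 -36.3] 77.13138142157185 -0.7018762691749003 Fpress [16.92833974 -6.80716986]
piv [19.7, 13.5]
-0.66 [ 0.47 -0.11] 0.0
-0.7 [ 0.19 -0.22] 0.03
-0.73 [-0.02 -0.31] 0.05
```

View pics/g2.png

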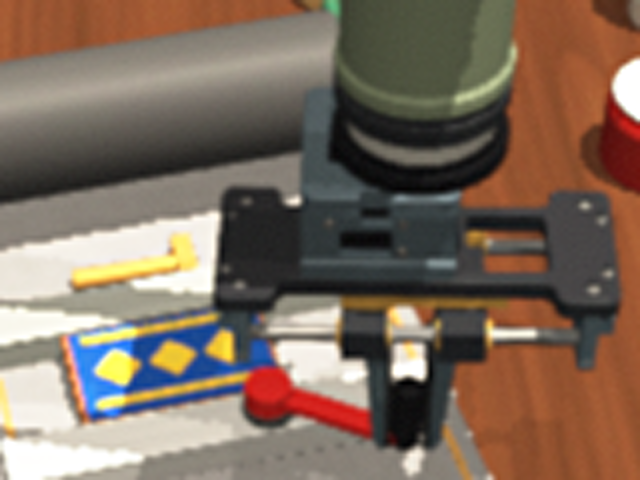

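{"fn": "play_rows", "kwargs": {"increments": [[1.0,-0.03,-0.01,0,0],[1.0,-0.06,-0.02,0,0],[1.0,-0.09,-0.03,0,0],[1.0,-0.12,-0.04,0,0],[1.0,-0.15,-0.05,0,0],[1.0,-0.15,-0.05,0,0],[1.0,-0.15,-0.05,0,0],[1.0,-0.15,-0.05,0,0]]}}

```text
time: 21.3
ee_pos: [0.6391, -0.0655, 0.0953]
tcp_rot: [0.745, 0.667, 0.006, 0.007]
wrist_force: [17.4, -3.8, -10.9]
opening: 0.0158
finger_force: 18.0
```

```bash
python3 -c "
from h import *
to([*Wd(19.7+75,14.5),.095]);s=robot.get_state();l=L(s['ee_pos']);print(l,np.linalg.norm(l-[19.7,13.5]),np.arctan2(l[1]-13.5,l[0]-19.7),'Fpress',A.T@s['wrist_force'][:2])
"
```

```text
t 21.3 tcp [ 0.6391 -0.0655  0.0953] yaw_y -0.1095 F [ 17.4  -3.8 -10.9] op 0.0158 gf 17.99260675907135
shift cm [5.52 0.1  0.03] turn 0 q [-0.12  0.52  1.6  -0.    1.   -0.01]
[ 77.4 -37.9] 77.27386362800814 -0.7277170312943138 Fpress [16.4010205  -7.01684351]
```

{"fn": "play_rows", "kwargs": {"increments": [[1.0,-0.04,-0.02,0,0],[1.0,-0.08,-0.04,0,0],[1.0,-0.12,-0.06,0,0],[1.0,-0.16,-0.08,0,0],[1.0,-0.2,-0.1,0,0],[1.0,-0.2,-0.1,0,0],[1.0,-0.2,-0.1,0,0],[1.0,-0.2,-0.1,0,0]]}}

```text
time: 22.1
ee_pos: [0.6389, -0.0657, 0.0953]
tcp_rot: [0.745, 0.667, 0.008, 0.007]
wrist_force: [20.2, 1.3, -12.5]
opening: 0.0159
finger_force: 18.0
```

```bash
python3 -c "
from h import *
to([*Wd(19.7+75,14.5),.095]);s=robot.get_state();l=L(s['ee_pos']);print(l,np.linalg.norm(l-[19.7,13.5]),np.arctan2(l[1]-13.5,l[0]-19.7),'Fpress',A.T@s['wrist_force'][:2])
"
```

```text
t 22.1 tcp [ 0.6389 -0.0657  0.0953] yaw_y -0.11 F [ 20.2   1.3 -12.5] op 0.0159 gf 17.99499124288559
shift cm [5.54 0.11 0.05] turn 0 q [-0.12  0.52  1.61  0.    0.99 -0.01]
[ 77.2 -38.1] 77.25807401171738 -0.7313719625151247 Fpress [20.05835835 -2.54471321]
```

{"fn": "play_rows", "kwargs": {"increments": [[1.0,0.1,0.1,0,0],[1.0,0.15,0.2,0,0],[1.0,0.15,0.27,0,0],[3.0,0.15,0.27,0,0],[5.0,0.15,0.27,0,0],[5.0,0.15,0.27,0,0],[5.0,0.15,0.27,-2.0,0],[5.0,0.15,0.27,-5.5,0]]}}

```text
time: 22.9
ee_pos: [0.6302, -0.0644, 0.1478]
tcp_rot: [0.745, 0.668, -0.002, -0.003]
wrist_force: [1.2, 0.3, -0.3]
opening: 0.05
finger_force: 0.0
```

```bash
python3 -c "
from h import *
to([*Wd(-52,-40),.18],np.pi/2+YAW)
w=np.array([.5063,-.0661])-A@np.array([0,.03]);to([*w,.17],1.7617)
"
```

```text
t 22.9 tcp [ 0.6302 -0.0644  0.1478] yaw_y -0.109 F [ 1.2  0.3 -0.3] op 0.05 gf 0.0
shift cm [ -4.02 -11.44  -3.14] turn -1.87 q [-0.12  0.47  1.54  0.    1.13 -0.01]
t 22.9 tcp [ 0.6302 -0.0644  0.1478] yaw_y -0.109 F [ 1.2  0.3 -0.3] op 0.05 gf 0.0
shift cm [ -4.38 -11.43  -2.14] turn -1.871 q [-0.12  0.47  1.54  0.    1.13 -0.01]
```

{"fn": "play_rows", "kwargs": {"increments": [[5.0,-0.5,-1.4,-1.5,-0.14],[5.0,-1.1,-2.8,-2.1,-0.28],[0,-1.6,-4.3,-2.1,-0.42],[0,-2.2,-5.7,-2.1,-0.56],[0,-2.7,-7.2,-2.1,-0.7],[0,-3.3,-8.6,-2.1,-0.84],[0,-3.8,-10.0,-2.1,-0.98],[0,-4.4,-11.4,-2.1,-1.12]]}}

```text
time: 23.7
ee_pos: [0.5132, -0.096, 0.171]
tcp_rot: [0.273, 0.962, 0.0, -0.0]
wrist_force: [0.6, -0.5, -0.4]
opening: 0.0052
finger_force: 0.0
```

```bash
python3 -c "
from h import *
w=np.array([.5063,-.0661])-A@np.array([0,.03]);to([*w,.17],1.7617)
a=shot('scene');b=shot('side')
c1=a['color'][150:290,230:400];c2=b['color'][140:260,200:360]
f=np.hstack([cv2.resize(c,(400,300+29),interpolation=cv2.INTER_CUBIC) for c in (c1,c2)]);cv2.imwrite('pics/f.png',cv2.cvtColor(f,cv2.COLOR_RGB2BGR))
"
```

```text
t 23.7 tcp [ 0.5132 -0.096   0.171 ] yaw_y 1.0169 F [ 0.6 -0.5 -0.4] op 0.0052 gf 0.0
shift cm [ 0.13 -0.03  0.1 ] turn -0.745 q [-0.21  0.29  1.78  0.    1.08 -1.22]
```

View pics/f.png

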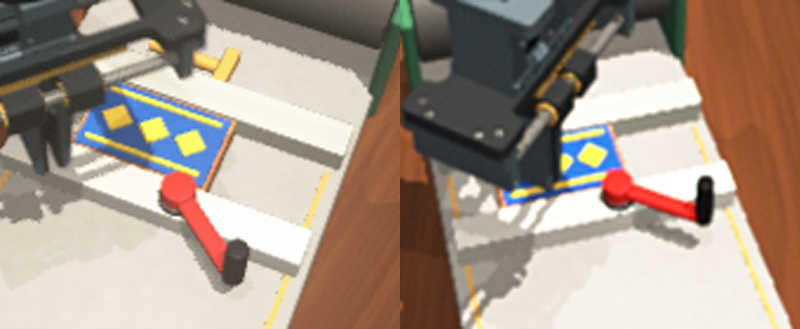

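The lever is now at the -0.7 end (knob at 235,262) and the block looks tight between the bars. I check the bar's position and the clamp with a light push.

{"fn": "play_rows", "kwargs": {"increments": [[0,0.1,0,0,-0.14],[0,0.1,0,2.0,-0.28],[0,0.1,0,4.0,-0.42],[0,0.1,0,6.0,-0.56],[0,0.1,0,8.0,-0.7],[0,0.1,0,10.0,-0.745],[0,0.1,0,11.4,-0.745],[0,0.1,0,11.4,-0.745]]}}

```text
time: 24.6
ee_pos: [0.5127, -0.0951, 0.0552]
tcp_rot: [-0.091, 0.996, 0.001, -0.002]
wrist_force: [0.4, 0.5, -0.4]
opening: 0.0003
finger_force: 0.0
```

```bash
python3 -c "
from h import *
to([.5063,-.0661,.057],1.7617)
"
```

```text
t 24.6 tcp [ 0.5127 -0.0951  0.0552] yaw_y 1.7533 F [ 0.4  0.5 -0.4] op 0.0003 gf 0.0
shift cm [ 0.11  2.97 -0.18] turn -0.008 q [-0.21  0.42  1.92  0.    0.8  -1.96]
```

Nipped contact was at +2.97 cm. I go to 2.4, then creep to find contact.

{"fn": "play_rows", "kwargs": {"increments": [[0,0.1,0.8,-0.1,-0.008],[0,0.1,1.5,-0.1,-0.008],[0,0.1,2.0,-0.1,-0.008],[0,0.1,2.2,-0.1,-0.008],[0,0.1,2.3,-0.1,-0.008],[0,0.1,2.4,-0.1,-0.008],[0,0.1,2.45,-0.1,-0.008],[0,0.1,2.5,-0.1,-0.008]]}}

```text
time: 25.4
ee_pos: [0.508, -0.0714, 0.0579]
tcp_rot: [-0.096, 0.995, 0.0, 0.0]
wrist_force: [0.8, 0.9, 0.2]
opening: 0.0006
finger_force: 0.0
```

{"fn": "play_rows", "kwargs": {"increments": [[0,0,0.05,0,0],[0,0,0.1,0,0],[0,0,0.15,0,0],[0,0,0.2,0,0],[0,0,0.25,0,0],[0,0,0.3,0,0],[0,0,0.3,0,0],[0,0,0.3,0,0]]}}

```text
time: 26.2
ee_pos: [0.5074, -0.0683, 0.0579]
tcp_rot: [-0.096, 0.995, 0.0, 0.0]
wrist_force: [-0.4, -0.3, 0.2]
opening: 0.0006
finger_force: 0.0
```

```bash
python3 -c "
from h import *
to([.5063,-.0661,.057],1.7617)
"
```

```text
t 26.2 tcp [ 0.5074 -0.0683  0.0579] yaw_y 1.764 F [-0.4 -0.3  0.2] op 0.0006 gf 0.0
shift cm [0.06 0.24 0.09] turn 0.002 q [-0.16  0.4   1.94  0.    0.79 -1.92]
```

{"fn": "play_rows", "kwargs": {"increments": [[0,0,0.05,0,0],[0,0,0.1,0,0],[0,0,0.15,0,0],[0,0,0.2,0,0],[0,0,0.25,0,0],[0,0,0.25,0,0],[0,0,0.25,0,0],[0,0,0.25,0,0]]}}

```text
time: 27.0
ee_pos: [0.507, -0.0662, 0.058]
tcp_rot: [-0.097, 0.995, -0.0, 0.0]
wrist_force: [-0.6, -2.8, -0.6]
opening: 0.0007
finger_force: 1.5
```

{"fn": "play_rows", "kwargs": {"increments": [[0,0,0.05,0,0],[0,0,0.1,0,0],[0,0,0.15,0,0],[0,0,0.15,0,0],[0,0,0.15,0,0],[0,0,0.15,0,0],[0,0,0.15,0,0],[0,0,0.15,0,0]]}}

```text
time: 27.8
ee_pos: [0.507, -0.0661, 0.058]
tcp_rot: [-0.097, 0.995, -0.001, 0.0]
wrist_force: [1.1, -8.8, -1.4]
opening: 0.0006
finger_force: 4.3
```

```bash
python3 -c "
from h import *
to([.5063,-.0661,.057],1.7617)
"
```

```text
t 27.8 tcp [ 0.507  -0.0661  0.058 ] yaw_y 1.7654 F [ 1.1 -8.8 -1.4] op 0.0006 gf 4.347169896354899
shift cm [0.07 0.01 0.1 ] turn 0.004 q [-0.15  0.4   1.95 -0.    0.79 -1.91]
```

Contact came at exactly the nipped position, so the bar did not slip. I back off, lift and hand in.

{"fn": "play_rows", "kwargs": {"increments": [[0,0,-0.5,0,0],[0,0,-1.5,0,0],[0,0,-2.5,0,0],[0,0,-2.5,-2,0],[0,0,-2.5,-6,0],[0,0,-2.5,-10,0],[0,0,-2.5,-14,0],[0,0,-2.5,-14,0]]}}

```text
time: 28.6
ee_pos: [0.5148, -0.09, 0.2037]
tcp_rot: [-0.096, 0.995, -0.001, 0.006]
wrist_force: [1.0, -0.1, 0.2]
opening: 0.0002
finger_force: 0.0
```

```bash
python3 -c "
from h import *
to([.5063,-.0661,.057],1.7617)
a=shot('scene')
for t,z in (('block',.053),('furniture',.042),('key',.04),('lever_knob',.075)):print(t,[(round(r['conf'],2),L(ray(a,r['at'],z))) for r in silhouettes(a,t)])
print(job.sign_off())
"
```

```text
t 28.6 tcp [ 0.5148 -0.09    0.2037] yaw_y 1.7634 F [ 1.  -0.1  0.2] op 0.0002 gf 0.0
shift cm [ 0.54  2.57 14.65] turn 0.002 q [-0.2   0.25  1.74  0.    1.14 -1.96]
block [(0.91, array([-18.1,  58.1])), (0.82, array([-246. ,  -95.8])), (0.6, array([ 220.5, -135.8]))]
furniture [(0.79, array([  92.9, -156.6])), (0.43, array([34.1, -2.3]))]
key []
lever_knob [(0.69, array([ 54.8, -20.7]))]
the job is handed in; nothing more can be done
None
```

The block is nipped square against the head bar and the lever is thrown to its clamping end; I handed the job in at about 29 s (no verdict returned), with the clamp inferred from the bar having been free at the lever's other end.

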